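# Dress a plate edge with a file, forward strokes only

### The job

Take the longer of the two files and dress the top edge of the plate in the sprung filing block with two long forward strokes (away from you, towards the end stop), the file level, square across the edge and using most of its blade, pressed so that the plate sinks part way on its springs but never all the way. Lift the file clear of the edge for the return, so that the carriage is not dragged back off the end stop. Then lay the file flat where you found it and let go; leave the short file alone.

Things in the scene. Friction and masses are not known exactly. Their poses are not given: they have to be found in the camera images.
- long_file: the longer of two loose flat files, left or right of the filing block, 0.25 kg. Dark steel blade 150 long x 24 wide x 6 thick (front end 16 wide); above it on two posts a flat-sided wooden grip bar 100 long x 20 wide, 25 to 51 mm above the blade's underside, centred (grip its 20 mm from above). Origin: centre of the blade's underside; x along the blade to its front end, roughly away from the robot at the start; z up
- short_file: the bystander: the same kind of file, with a blade only 90 long and a grip bar 70 long; same section and heights. Origin and axes likewise
- plate_edge (a point): middle of the top edge of the upright aluminium plate (6 thick, edge 50 long) to be filed, plate unloaded: 80 mm above the bench, over the centre of the fixed filing block (base 130 x 80). Fixed to the base, does not move with the plate. x: forward stroke, square to the edge, to the end stop (steel bar 38 high, 33 to 51 ahead); y along the edge; z up. Clamp bars end 15 mm below the edge
- carriage (a joint): the carriage that carries plate and springs slides along the block: 0 = against the end stop (as at the start), grows as it is dragged back towards the robot, up to 0.020 m; a push of 0.5 N moves it, nothing brings it back but a push forward
- work_plate (a joint): how far the plate is pressed down on its springs: 0 = up (as at the start), 0.014 m = down on its stop; needs 0.5 N to start and 0.4 N more for each mm (about 3 N at 6 mm); it rises again by itself

How it is judged (in metres and radians):
On the way, in this order (a step that is already met when the one before it is completed fails the run):
1. first stroke begins: the long file is pressed on the edge with its middle still at least 25 mm short of it (value of joint work_plate above 0.0015 m and z of long_file in the frame of plate_edge between -0.02 and 0.003 m and angle between long_file's own z axis and vertical below 0.2 rad and angle between the x axis of long_file and the x axis of plate_edge, either way round below 0.26 rad and x of long_file in the frame of plate_edge below -0.025 m).
2. first stroke: still pressed as its middle crosses the edge (value of joint work_plate above 0.0015 m and z of long_file in the frame of plate_edge between -0.02 and 0.003 m and angle between long_file's own z axis and vertical below 0.2 rad and angle between the x axis of long_file and the x axis of plate_edge, either way round below 0.26 rad and x of long_file in the frame of plate_edge between -0.015 and 0.015 m).
3. first stroke ends: still pressed with its middle at least 25 mm past the edge (value of joint work_plate above 0.0015 m and z of long_file in the frame of plate_edge between -0.02 and 0.003 m and angle between long_file's own z axis and vertical below 0.2 rad and angle between the x axis of long_file and the x axis of plate_edge, either way round below 0.26 rad and x of long_file in the frame of plate_edge above 0.025 m).
4. the file is brought back over the edge lifted: its middle 10 mm or more before the edge, its underside at least 6 mm above it (x of long_file in the frame of plate_edge between -0.15 and -0.01 m and z of long_file in the frame of plate_edge above 0.006 m).
5. second stroke begins: the long file is pressed on the edge with its middle still at least 25 mm short of it (all of step 1).
6. second stroke: still pressed as its middle crosses the edge (all of step 2).
7. second stroke ends: still pressed with its middle at least 25 mm past the edge (all of step 3).
At the end, for the whole second after the job is handed in: After two pressed forward strokes with a lifted return between them, the long file lies flat on the bench, let go and at rest, within 40 mm of where it lay at the start; the plate is up again (within 1.5 mm) and its carriage is within 6 mm of the end stop (distance of long_file from where it was at the start of the episode below 0.04 m and height (world z) of long_file below 0.006 m and angle between long_file's own z axis and vertical below 0.1 rad and linear speed of long_file below 0.02 m/s and value of joint carriage below 0.006 m and value of joint work_plate below 0.0015 m); the robot touches nothing.
It fails at once if the carriage is dragged more than 8 mm back off the end stop (value of joint carriage above 0.008 m).
It fails at once if the plate is pressed all the way down (13 mm or more) (value of joint work_plate above 0.013 m).
It fails at once if the short file is moved more than 20 mm (distance of short_file from where it was at the start of the episode above 0.02 m).
It also fails if it takes over 56 s, if anything falls off the work surface, if the arm or the gripper's body presses on something with over 40 N, if the wrist force passes 120 N, or if a joint passes its speed limit or range.

### The arm

A 6-joint arm with a two-finger parallel gripper is mounted at the origin on a cart in front of the work surface, level with it; the furniture and walls round the work are solid. World frame = base frame: x ahead of the robot, y to its left, z up, the work surface at z = 0. Lengths are in m, angles in degrees, forces in N, time in s.
With the tool pointing down it reaches from about 0.25 to 0.725 m from the base axis. Payload 9.7 kg.
Tool frame: the origin (TCP) lies midway between the tips of the shut fingers; the grasp point (between the pads) lies 19 mm behind it; z points along the fingers, y is the line along which they close (so a half turn about z gives the same grasp; the last joint's range is limited). The gripper opens to 85 mm and grips with 20 to 120 N. Pads are 22 mm wide; open, the fingers measure 114 mm over their backs; the gripper's body (76 mm by 85 mm) begins 54 mm behind the grasp point. The pads swing forward as they close: fully open they stand 13 mm farther back than shut.
Start: joints at [-75.344, 4.979, 10.078, 95.1, 0, 90], TCP at [0.139, -0.532, 0.231] pointing down, gripper open.
Joint ranges: [-179.16, 179.16], [-48.56, 103.87], [-65.8, 70.77], [-126.05, 130.52], [-82.76, 87.17], [-180, 180]. Speed limits (degrees/s): [127.2, 127.2, 147.25, 180, 180, 180].

### API

Orientations are given as [roll, pitch, yaw] about the fixed x, y, z axes, in that order (R = Rz(yaw) Ry(pitch) Rx(roll)).
In Python, from workcell import bot gives the robot as it stands. The module is installed in compiled form; this text tells all that it offers.
- The arm moves only by the tool send_rows, never from a script. Its argument "moves" is one flat list of numbers, 7 for each row, row after row: the shift along the world's x, y, z normalised to -1 to 1, where 1 is 0.025 m, then the turn, a rotation vector about the world's x, y, z normalised to -1 to 1, where 1 is 0.15 rad, then the closure, from -1 (fully open) to 1 (shut), so that 0 is half open. A call has 1 to 8 rows; each row shifts and turns the commanded pose from where the row before left it; what a row does not reach is not made up. A row lasts 1/8 s, in which the tool goes at most 62.5 mm and 10.7 degrees, less where a joint would pass 70% of its speed; a pose out of reach is approached as far as the arm can. A call with a number of a shift or a turn outside -1 to 1 is refused whole. A call with a gripper value outside its range is refused whole. The fingers move at their own pace and stop on an object; "squeeze" is the grip in N (left out, the last holds). Time passes only in rows, so rows that do not move let the fingers close. It gives the time, the measured TCP pose, the force, the opening and the grip force at its end, in the units of the state.
- bot.get_obs(): the state, without advancing time (a new reading comes with each control period).
- bot.camera(name): name is "side" or "top" or "wrist"; returns a dict with "color" (480x640x3 uint8, red, green, blue), "camera_matrix" (3x3 intrinsics, pixels), "R" (3x3) and "t" (3): a world point X has camera coordinates R X + t. Camera axes: x right, y down, z forward; pixel columns grow to the right and rows downward; lengths in m; the calibration is good to about 2 mm. A picture is of the moment at which its call begins. There is no depth.
- bot.job_done(): hands the job in; it is judged then, once.
Trained networks look in the newest picture that a camera, given by its name, has taken for a name from the list of things; names that differ only in an ending like _2 or _b are one class to them, and where a whole thing is asked for, a point or a joint stands for the part that bears it (a point fixed in the world has none). Each returns a list of dicts, best first, with "p" (0 to 1); they miss things now and then, are a little off and sometimes report something else, mostly with a low value. They report only what shows in the picture. A call takes as long as a camera call.
- bot.boxes_of(camera, query): "extent" ([left, top, right, bottom] in pixels, round what is visible of it).
- bot.trace(camera, query): "region" (480x640 bool, what is visible of it) and "extent" ([left, top, right, bottom] in pixels, round what is visible of it).
- bot.landmark_of(camera, query): "pixel" ([column, row] in pixels: a listed point, or the origin of a listed thing).
The state is a dict: "time": time; "q": joint angles; "qd": joint speeds; "joint_efforts": joint torques, N m; "ee_pos": TCP position; "tcp_rot": TCP orientation; "wrist_force": force on the tool from outside, world axes, zero at the start; "torque": the same for the moment, N m; "opening": finger opening in m; "grasp_force": force on a finger pad.
Only numpy, scipy, OpenCV 4.12 (cv2) and the standard library are available. Lean on these libraries where they do the work, as an engineer would, in place of code of your own. Each camera call takes 0.05 s, during which the arm holds its last target. There are 200 camera calls.

## Working session

There is one attempt and no reset: what is moved stays moved. The work goes in short steps, Python scripts to look and compute and a tool call to move; the robot and the scene stay as the last step left them, time stands still between calls to the robot, and variables do not carry over. Pictures are saved under pics/ and viewed, at most 10 in all, crops included, and the job is handed in when it is done.

Besides the shell and the picture viewer there is one more tool, called after "Call:" as name(argument=value, ...), one argument or row to a line, values as JSON. send_rows: Moves the arm, as the interface text tells. Its arguments: {"type":"object","properties":{"moves":{"type":"array"},"squeeze":{"type":"number"}},"required":["moves"]}

```bash
mkdir -p pics; cat > h.py <<'E'
from workcell import bot
import numpy as np, cv2
def onplane(c,px,z):
    K,R,t=np.array(c["camera_matrix"]),np.array(c["R"]),np.array(c["t"]).ravel()
    d=R.T@np.linalg.inv(K)@np.array([px[0],px[1],1.]); o=-R.T@t
    return o+d*(z-o[2])/d[2]
E
python3 - <<'E'
from h import *
o=bot.get_obs();print(o["time"],o["ee_pos"],o["tcp_rot"],o["opening"])
ims=[]
for n in("top","side"):
    c=bot.camera(n);cv2.imwrite(f"pics/{n}0.png",c["color"][:,:,::-1])
    for q,z in(("long_file",0),("short_file",0),("plate_edge",.08)):
        for r in bot.landmark_of(n,q)[:2]: print(n,q,r["p"],r["pixel"],onplane(c,r["pixel"],z).round(4))
    for q in("long_file","short_file","carriage"):
        for r in bot.trace(n,q)[:2]:
            m=r["region"].astype(np.uint8); print(n,q,r["p"],r["extent"],m.sum())
            if n=="top" and q!="carriage":
                k=cv2.findNonZero(m); b=cv2.boxPoints(cv2.minAreaRect(k))
                print([onplane(c,p,.02)[:2].round(3).tolist() for p in b])
E
```

```text
0.0 [ 0.13912784 -0.53187338  0.23055698] [-1.79919982e+02 -2.09285188e-03  1.46589428e+01] 0.08549686870797303
top long_file 0.9 [206.6, 243.6] [0.4875 0.2158 0.    ]
top short_file 0.67 [417.5, 235.2] [ 0.5341 -0.215   0.    ]
top plate_edge 0.85 [294.0, 227.6] [0.5144 0.0355 0.08  ]
top long_file 0.58 [191.8, 205.8, 217.8, 279.1] 1098
[[0.417, 0.244], [0.564, 0.229], [0.558, 0.193], [0.411, 0.209]]
top short_file 0.95 [408.4, 215.1, 433.9, 258.3] 602
[[0.487, -0.19], [0.576, -0.218], [0.568, -0.246], [0.479, -0.218]]
top carriage 0.57 [282.4, 214.6, 312.8, 249.6] 911
side short_file 0.6 [355.3, 224.8] [ 0.5331 -0.2189  0.    ]
side plate_edge 0.97 [301.0, 263.3] [0.5133 0.0322 0.08  ]
side short_file 0.7 [337.5, 197.2, 380.5, 237.0] 902
side short_file 0.42 [277.9, 259.7, 323.2, 292.1] 954
side carriage 0.96 [281.0, 256.8, 324.4, 307.4] 1486
```

View pics/top0.png

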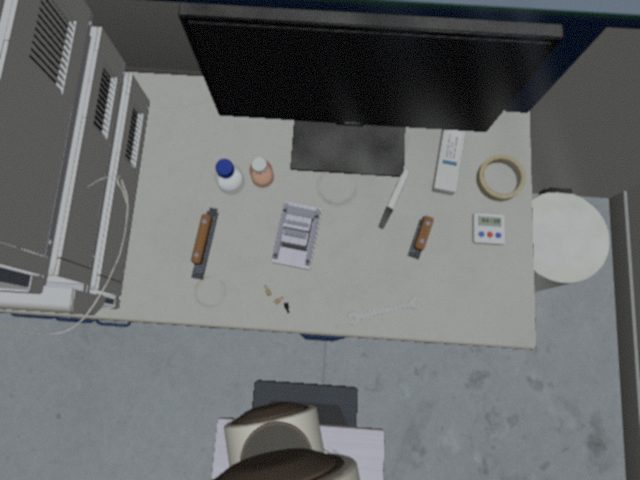

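View pics/side0.png

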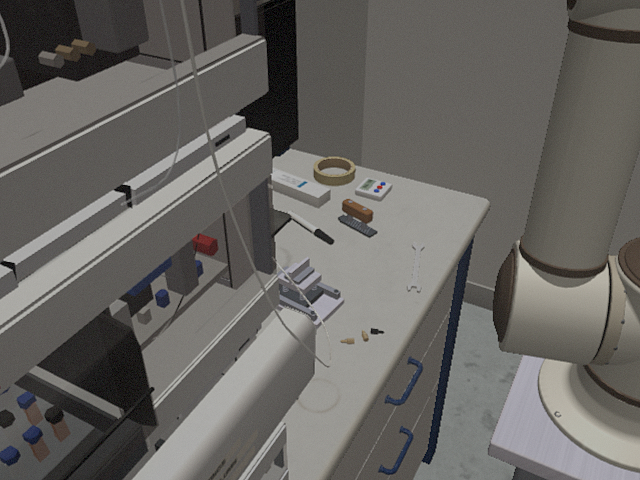

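The long file is on the left, with its blade running from (212,210) to (199,278). The block is at (297,236) and the short file is on the right at (422,237). The networks agree with the pictures, so I set out towards the long file.

Call:
send_rows(
  moves=[0.42,0.9,0.1,0,0,0,-1,0.42,0.9,0.1,0,0,0,-1,0.42,0.9,0.1,0,0,0,-1,0.42,0.9,0.1,0,0,0,-1,0.42,0.9,0.1,0,0,0,-1,0.42,0.9,0.1,0,0,0,-1,0.42,0.9,0.1,0,0,0,-1,0.42,0.9,0.1,0,0,0,-1],
)

```text
time: 1.7
ee_pos: [0.2234, -0.3514, 0.2515]
tcp_rot: [180.0, -0.0, 14.6]
wrist_force: [-0.6, -0.6, -0.4]
opening: 0.0857
grasp_force: 0.0
```

```bash
python3 - <<'E'
from h import *
o=bot.get_obs();print(o["time"],o["ee_pos"],o["tcp_rot"],o["q"])
E
```

```text
1.7 [ 0.2234273  -0.35135777  0.25149106] [ 1.79979573e+02 -8.97380997e-03  1.46495734e+01] [-5.75494216e+01 -1.26342416e+01 -4.30612432e+00  9.83059244e+01
  2.29927034e-03  1.07801007e+02]
```

Call:
send_rows(
  moves=[0.44,0.94,0,0,0,0.77,-1,0.44,0.94,0,0,0,0.77,-1,0.44,0.94,0,0,0,0.77,-1,0.44,0.94,0,0,0,0.77,-1,0.44,0.94,0,0,0,0.77,-1,0.44,0.94,0,0,0,0.77,-1,0.44,0.94,0,0,0,0.77,-1,0.44,0.94,0,0,0,0.77,-1],
)

```text
time: 2.7
ee_pos: [0.3114, -0.1633, 0.2514]
tcp_rot: [180.0, 0.0, 67.8]
wrist_force: [0.5, 0.5, 0.4]
opening: 0.0854
grasp_force: 0.0
```

Call:
send_rows(
  moves=[0.44,0.94,0,0,0,0.77,-1,0.44,0.94,0,0,0,0.77,-1,0.44,0.94,0,0,0,0.77,-1,0.44,0.94,0,0,0,0.77,-1,0.44,0.94,0,0,0,0.77,-1,0.44,0.94,0,0,0,0.77,-1,0.44,0.94,0,0,0,0.77,-1,0.44,0.94,0,0,0,0.77,-1],
)

```text
time: 3.7
ee_pos: [0.3994, 0.0247, 0.2514]
tcp_rot: [180.0, 0.0, 120.8]
wrist_force: [-0.7, -0.7, 0.4]
opening: 0.0852
grasp_force: 0.0
```

```bash
python3 - <<'E'
from h import *
o=bot.get_obs();print(o["time"],o["ee_pos"],o["tcp_rot"],o["q"])
c=bot.camera("wrist");cv2.imwrite("pics/w1.png",c["color"][:,:,::-1])
print(-np.array(c["R"]).T@np.array(c["t"]))
for q,z in(("long_file",0),("short_file",0),("plate_edge",.08)):
  for r in bot.landmark_of("wrist",q)[:2]: print(q,r["p"],r["pixel"],onplane(c,r["pixel"],z).round(4))
E
```

```text
3.7 [0.39941848 0.02474762 0.25142447] [1.79980772e+02 1.28382065e-02 1.20764006e+02] [ 3.54733166e+00 -1.47938981e+01 -6.04965416e+00  9.87212731e+01
 -2.62272429e-03  6.27833227e+01]
[0.36061389 0.09011228 0.39355544]
long_file 0.59 [509.7, 64.0] [0.4877 0.217  0.    ]
short_file 0.7 [313.8, 410.8] [ 0.5297 -0.2123 -0.    ]
plate_edge 0.62 [441.3, 270.0] [0.515  0.0329 0.08  ]
```

View pics/w1.png

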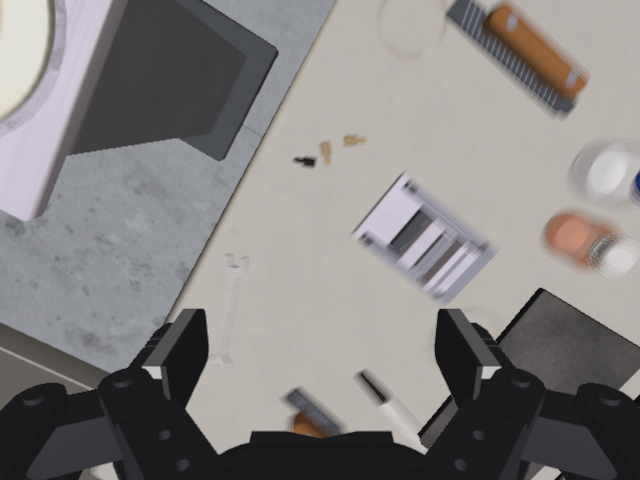

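The wrist view shows the long file at top right, from (452,8) to (570,110), and the block centred near (430,240). The short file is only partly visible, at (313,410). I carry on to above the long file and measure yaws from this frame at the same time.

Call:
send_rows(
  moves=[0.44,0.95,0,0,0,0.77,-1,0.44,0.95,0,0,0,0.77,-1,0.44,0.95,0,0,0,0.77,-1,0.44,0.95,0,0,0,0.77,-1,0.44,0.95,0,0,0,0.77,-1,0.44,0.95,0,0,0,0.77,-1,0.44,0.95,0,0,0,0.77,-1,0.44,0.95,0,0,0,0.6,-1],
)

```text
time: 4.9
ee_pos: [0.4876, 0.2136, 0.2515]
tcp_rot: [-180.0, 0.0, 172.1]
wrist_force: [-0.5, 1.1, -0.6]
opening: 0.0855
grasp_force: 0.0
```

Call:
send_rows(
  moves=[0,0,0,0,0,0,-1,0,0,0,0,0,0,-1],
)

```text
time: 5.15
ee_pos: [0.487, 0.2129, 0.2514]
tcp_rot: [-180.0, -0.0, 171.9]
wrist_force: [0.2, -1.0, -0.0]
opening: 0.0853
grasp_force: 0.0
```

```bash
python3 - <<'E'
from h import *
o=bot.get_obs();print(o["time"],o["ee_pos"],o["tcp_rot"],o["q"])
c=bot.camera("wrist");cv2.imwrite("pics/w2.png",c["color"][:,:,::-1])
print(-np.array(c["R"]).T@np.array(c["t"]))
for q,z in(("long_file",0),("plate_edge",.08)):
  for r in bot.landmark_of("wrist",q)[:2]: print(q,r["p"],r["pixel"],onplane(c,r["pixel"],z).round(4))
for r in bot.trace("wrist","long_file")[:1]: print(r["p"],r["extent"])
E
```

```text
5.15 [0.4869959  0.21292071 0.25138729] [-1.79977837e+02 -8.99927814e-03  1.71873930e+02] [ 2.36231186e+01  2.93730038e+00  1.01711007e+01  9.72531152e+01
 -1.41112291e-02  3.17491888e+01]
[0.41158268 0.22330484 0.39355797]
long_file 0.6 [325.9, 196.0] [0.4903 0.2161 0.    ]
plate_edge 0.68 [119.4, 271.9] [0.5149 0.0318 0.08  ]
0.89 [311.8, 120.1, 340.6, 266.2]
```

View pics/w2.png

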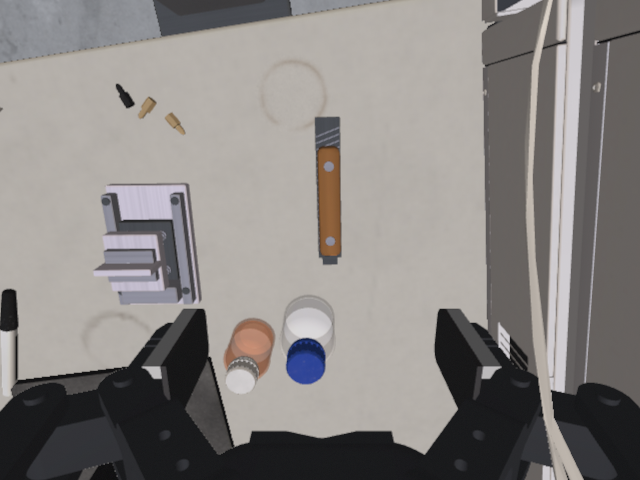

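The file is sharp here: near end at (327,117), narrow front end at (330,263), bar from (329,148) to (331,256). The block base corners are (107,185), (187,183), (199,302), and the plate edge runs along row ~267. I compute the yaws next.

```bash
python3 - <<'E'
from h import *
c=bot.camera("wrist"); I=c["color"]
m=bot.trace("wrist","long_file")[0]["region"]
hsv=cv2.cvtColor(I,cv2.COLOR_RGB2HSV)
w=(m&(hsv[:,:,1]>110)).astype(np.uint8)
b=cv2.boxPoints(cv2.minAreaRect(cv2.findNonZero(w)))
P=np.array([onplane(c,p,.051)[:2] for p in b]);print(P.round(4).tolist(),"bar ctr",P.mean(0).round(4))
ys,xs=np.nonzero(w); Q=np.array([onplane(c,(x,y),.051)[:2] for x,y in zip(xs,ys)])
u,s,v=np.linalg.svd(Q-Q.mean(0),full_matrices=False);print("bar yaw",np.degrees(np.arctan(v[0,1]/v[0,0])))
y=lambda a,b,z:(lambda d:np.degrees(np.arctan2(d[1],d[0])))(onplane(c,b,z)-onplane(c,a,z))
print("blade",y((327.5,118),(330,263),.006),"block",y((107,185),(118,304),.012),y((187,183),(199,302),.012))
for p in((107,185),(187,183),(199,302),(118,304)):print(onplane(c,p,.012).round(4))
cv2.imwrite("pics/w2c.png",cv2.resize(I[170:320,80:220],None,fx=5,fy=4,interpolation=2)[:,:,::-1])
E
```

```text
[[0.4366, 0.2153], [0.4386, 0.2334], [0.5371, 0.2234], [0.5349, 0.2037]] bar ctr [0.4868 0.219 ]
bar yaw -6.5977728231470385
blade -6.802798529321291 block -12.267548800488015 -8.263792090425376
[0.4471 0.0056 0.012 ]
[0.4562 0.0838 0.012 ]
[0.5837 0.0653 0.012 ]
[ 0.5737 -0.022   0.012 ]
```

View pics/w2c.png

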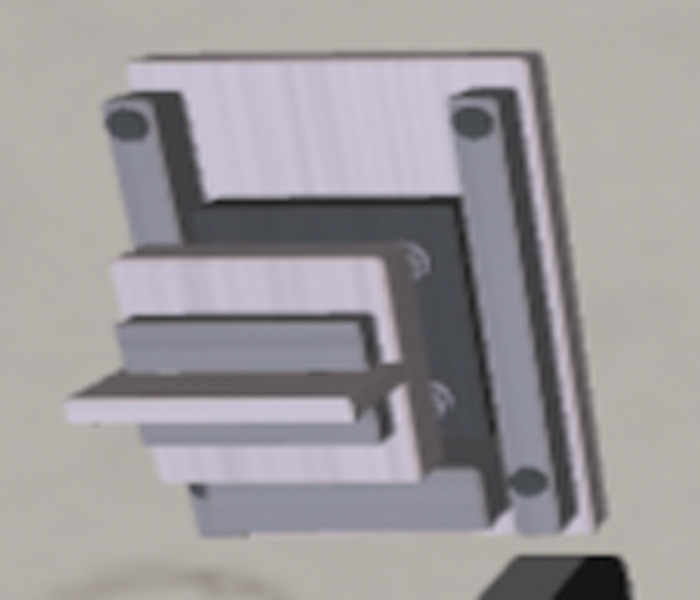

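Call:
send_rows(
  moves=[0.04,0.16,-1,0,0,0.16,-1,0,0,-1,0,0,0,-1,0,0,-1,0,0,0,-1,0,0,-1,0,0,0,-1,0,0,-1,0,0,0,-1,0,0,-1,0,0,0,-1,0,0,-0.8,0,0,0,-1,0,0,0,0,0,0,-1],
)

```text
time: 6.45
ee_pos: [0.4872, 0.2173, 0.08]
tcp_rot: [-179.9, -0.1, 173.4]
wrist_force: [0.5, -0.4, 0.3]
opening: 0.0853
grasp_force: 0.0
```

```bash
python3 - <<'E'
from h import *
o=bot.get_obs();print(o["time"],o["ee_pos"],o["tcp_rot"])
c=bot.camera("wrist");cv2.imwrite("pics/w3.png",c["color"][:,:,::-1])
for q in ["long_file"]:
  for r in bot.landmark_of("wrist",q)[:2]: print(q,r["p"],r["pixel"],onplane(c,r["pixel"],0).round(4))
E
```

```text
6.45 [0.48723812 0.21734774 0.08000246] [-1.79921570e+02 -1.27764075e-01  1.73372319e+02]
long_file 0.83 [323.5, 250.1] [ 0.4885  0.2176 -0.    ]
```

View pics/w3.png

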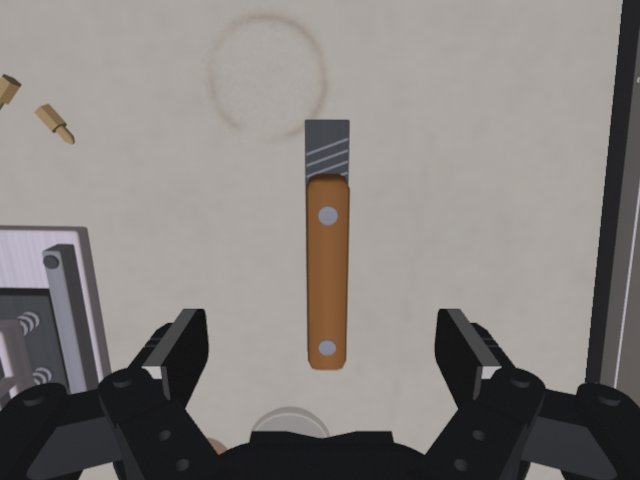

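The file is aligned vertically in the image and centred between the fingers (bar at column 327, fingers at 322). I go down and grip.

Call:
send_rows(
  moves=[0.03,0.03,-0.8,0,0,0,-1,0,0,-0.8,0,0,0,-1,0,0,-0.76,0,0,0,-1,0,0,0,0,0,0,-1,0,0,0,0,0,0,1,0,0,0,0,0,0,1,0,0,0,0,0,0,1,0,0,0,0,0,0,1],
  squeeze=70,
)

```text
time: 7.55
ee_pos: [0.4892, 0.2188, 0.0228]
tcp_rot: [180.0, 0.0, 173.4]
wrist_force: [-0.2, 0.7, 2.1]
opening: 0.0186
grasp_force: 68.4
```

Call:
send_rows(
  moves=[0,0,0,0,0,0,1,0,0,0,0,0,0,1,0,0,0,0,0,0,1,0,0,0,0,0,0,1],
)

```text
time: 8.05
ee_pos: [0.4892, 0.2188, 0.0228]
tcp_rot: [180.0, 0.0, 173.4]
wrist_force: [-1.5, 1.1, 5.3]
opening: 0.0192
grasp_force: 68.9
```

Call:
send_rows(
  moves=[0,0,0.4,0,0,0,1,0,0,0.8,0,0,0,1,0,0,1,0,0,0,1,0,0,1,0,0,-0.19,1,0,0,1,0,0,0,1,-0.2,-0.9,0.9,0,0,0,1,-0.25,-0.9,0,0,0,0,1,-0.25,-0.9,0,0,0,0,1],
  squeeze=100,
)

```text
time: 9.05
ee_pos: [0.4706, 0.1499, 0.1488]
tcp_rot: [-180.0, -0.1, 171.8]
wrist_force: [0.8, 0.3, -3.9]
opening: 0.0184
grasp_force: 98.3
```

Call:
send_rows(
  moves=[-0.24,-0.9,0,0,0,0,1,0,-0.9,0,0,0,0,1,0,-0.9,0,0,0,0,1,0,-0.9,0,0,0,0,1,0,-0.8,0,0,0,0,1,0,0,0,0,0,0,1,0,0,0,0,0,0,1],
)

```text
time: 9.93
ee_pos: [0.4649, 0.0411, 0.1491]
tcp_rot: [-180.0, -0.1, 171.7]
wrist_force: [-0.5, -0.9, -2.7]
opening: 0.0188
grasp_force: 98.4
```

```bash
python3 - <<'E'
from h import *
o=bot.get_obs();print(o["time"],o["ee_pos"],o["tcp_rot"],o["q"],o["wrist_force"])
c=bot.camera("wrist");cv2.imwrite("pics/w4.png",c["color"][:,:,::-1])
for q,z in (("long_file",o["ee_pos"][2]-.0228),("plate_edge",.08)):
  for r in bot.landmark_of("wrist",q)[:2]: print(q,r["p"],r["pixel"],onplane(c,r["pixel"],z).round(4))
E
```

```text
9.925 [0.46492784 0.04113611 0.14908529] [-1.79999547e+02 -5.71317820e-02  1.71728380e+02] [ 5.04850846e+00 -7.23271545e+00 -1.10338072e+01  8.62546074e+01
  1.27218276e-02  1.33201221e+01] [-0.51892752 -0.94487233 -2.68881977]
long_file 0.56 [319.8, 287.8] [0.4645 0.0398 0.1263]
```

View pics/w4.png

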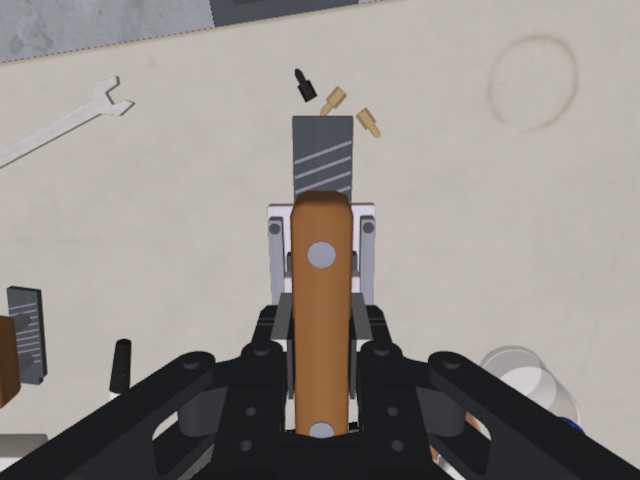

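The file is held straight and level over the block, aligned with it (column 320). I lower it to just above the edge.

Call:
send_rows(
  moves=[0,0,-0.8,0,0,0,1,0,0,-0.7,0,0,0,1,0,0,0,0,0,0,1,0,0,0,0,0,0,1],
)

```text
time: 10.58
ee_pos: [0.4655, 0.0413, 0.1127]
tcp_rot: [180.0, 0.0, 171.8]
wrist_force: [-0.1, -0.6, -2.7]
opening: 0.0184
grasp_force: 98.2
```

Call:
send_rows(
  moves=[0.02,0,-0.25,0,0,0,1,0.02,0,-0.2,0,0,0,1,0,0,0,0,0,0,1,0,0,0,0,0,0,1],
)

```text
time: 11.08
ee_pos: [0.4664, 0.0412, 0.1012]
tcp_rot: [180.0, 0.0, 171.8]
wrist_force: [-0.8, 0.7, -1.7]
opening: 0.0182
grasp_force: 98.5
```

```bash
python3 - <<'E'
from h import *
o=bot.get_obs();print(o["time"],o["ee_pos"],o["tcp_rot"],o["wrist_force"],o["torque"])
E
```

```text
11.075 [0.46643716 0.04116556 0.10120917] [1.79995958e+02 7.15315532e-03 1.71759406e+02] [-0.812014    0.7362572  -1.72102489] [ 0.08386178 -0.00172482 -0.00025443]
```

Call:
send_rows(
  moves=[0.02,0,-0.1,0,0,0,1,0.02,0,-0.1,0,0,0,1,0,0,0,0,0,0,1,0,0,0,0,0,0,1],
)

```text
time: 11.58
ee_pos: [0.4674, 0.0411, 0.0961]
tcp_rot: [-180.0, 0.0, 171.8]
wrist_force: [-1.4, -0.1, 0.4]
opening: 0.0184
grasp_force: 98.6
```

```bash
python3 - <<'E'
from h import *
for i in range(3):
  o=bot.get_obs();print(o["time"],o["ee_pos"],o["tcp_rot"],o["wrist_force"],o["torque"]); bot.camera("side") if i<2 else 0
E
```

```text
11.575 [0.46743961 0.04114068 0.09614472] [-1.79999402e+02  7.11770689e-03  1.71759454e+02] [-1.43556056 -0.08345538  0.43467518] [-0.02302548  0.08979674  0.00887018]
11.625 [0.46744612 0.04115484 0.09616481] [1.79999351e+02 9.23036762e-03 1.71763605e+02] [-0.99565733 -0.2785017   0.85093056] [-0.08051882  0.08682788 -0.05379699]
11.675 [0.46744435 0.04113572 0.0961652 ] [1.79998997e+02 9.31015863e-03 1.71757998e+02] [-0.49931204  0.17633259  0.44787909] [-0.02838988  0.10735952 -0.02526398]
```

About 3.2 N, so the plate is roughly 6.5 mm down. First stroke now.

Call:
send_rows(
  moves=[0.4,-0.057,0,0,0,0,1,0.4,-0.057,0,0,0,0,1,0.4,-0.057,0,0,0,0,1,0.4,-0.057,0,0,0,0,1,0.4,-0.057,0,0,0,0,1],
)

```text
time: 12.3
ee_pos: [0.5181, 0.0339, 0.0959]
tcp_rot: [-180.0, -0.0, 171.8]
wrist_force: [-1.9, 0.5, 0.8]
opening: 0.0183
grasp_force: 98.6
```

Call:
send_rows(
  moves=[0.4,-0.057,0,0,0,0,1,0.4,-0.057,0,0,0,0,1,0.4,-0.057,0,0,0,0,1,0.4,-0.057,0,0,0,0,1,0.3,-0.043,0,0,0,0,1,0,0,0,0,0,0,1],
)

```text
time: 13.05
ee_pos: [0.5656, 0.0271, 0.096]
tcp_rot: [-180.0, 0.0, 171.8]
wrist_force: [1.4, -0.1, 0.7]
opening: 0.0182
grasp_force: 98.7
```

```bash
python3 - <<'E'
from h import *
o=bot.get_obs();print(o["time"],o["ee_pos"],o["tcp_rot"],o["wrist_force"],o["torque"])
c=bot.camera("side");cv2.imwrite("pics/s5.png",cv2.resize(c["color"][180:340,220:420],None,fx=4,fy=3.7)[:,:,::-1])
E
```

```text
13.05 [0.56555576 0.02713959 0.09595851] [-1.79998296e+02  2.36126884e-02  1.71753524e+02] [ 1.37466523 -0.08157838  0.65805368] [-0.00809292  0.06653615  0.00155772]
```

View pics/s5.png

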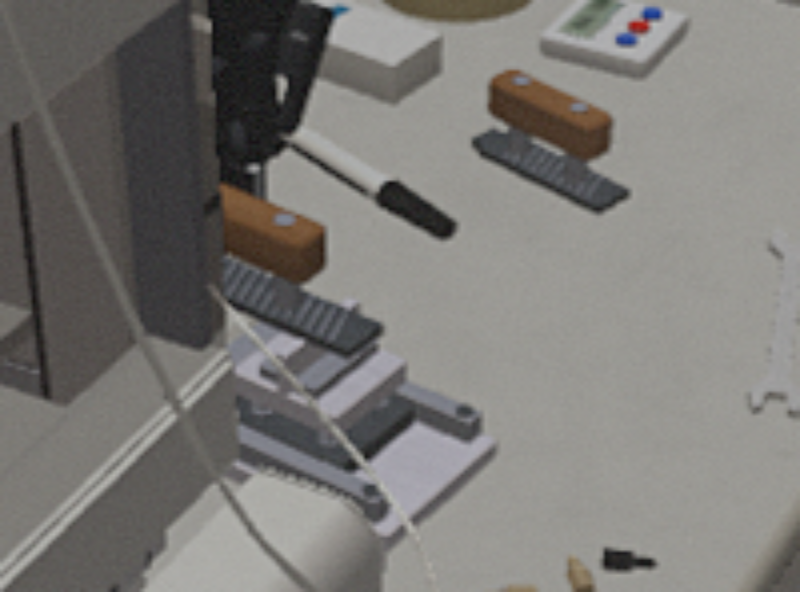

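The side view shows the file level and still pressed past the edge, with the carriage forward. I lift, return and start the second stroke.

Call:
send_rows(
  moves=[0.03,0,0.4,0,0,0,1,0,0,0.6,0,0,0,1,0,0,0.6,0,0,0,1,-0.79,0.112,0,0,0,0,1,-0.79,0.112,0,0,0,0,1,-0.79,0.112,0,0,0,0,1,-0.79,0.112,0,0,0,0,1,-0.83,0.112,0,0,0,0,1],
)

```text
time: 14.1
ee_pos: [0.4655, 0.0413, 0.1371]
tcp_rot: [180.0, 0.1, 171.8]
wrist_force: [-0.1, -0.5, -2.5]
opening: 0.0185
grasp_force: 98.4
```

Call:
send_rows(
  moves=[0,0,0,0,0,0,1,0,0,0,0,0,0,1,0,0,-0.6,0,0,0,1,0,0,-0.5,0,0,0,1,0.02,0,-0.25,0,0,0,1,0.02,0,-0.15,0,0,0,1,0.02,0,-0.1,0,0,0,1,0,0,0,0,0,0,1],
)

```text
time: 15.1
ee_pos: [0.4676, 0.0412, 0.0963]
tcp_rot: [180.0, 0.0, 171.8]
wrist_force: [-1.0, -0.7, 0.3]
opening: 0.0186
grasp_force: 98.6
```

```bash
python3 - <<'E'
from h import *
for i in range(2):
  o=bot.get_obs();print(o["time"],o["ee_pos"],o["tcp_rot"],o["wrist_force"],o["torque"]); bot.camera("side") if i<1 else 0
E
```

```text
15.1 [0.46757797 0.04124676 0.09630145] [1.79995880e+02 2.66893291e-02 1.71757972e+02] [-0.99827387 -0.73201632  0.26957579] [-0.18766527  0.14789987 -0.02099046]
15.15 [0.46756626 0.04123626 0.09639304] [1.79998197e+02 2.95888232e-02 1.71761185e+02] [-1.10840123 -0.87388557  0.72911987] [-0.22648205  0.10319832 -0.04165718]
```

Call:
send_rows(
  moves=[0.4,-0.057,0,0,0,0,1,0.4,-0.057,0,0,0,0,1,0.4,-0.057,0,0,0,0,1,0.4,-0.057,0,0,0,0,1,0.4,-0.057,0,0,0,0,1],
)

```text
time: 15.78
ee_pos: [0.5181, 0.034, 0.0959]
tcp_rot: [-180.0, -0.0, 171.8]
wrist_force: [-1.8, 0.6, 0.2]
opening: 0.0185
grasp_force: 98.7
```

Call:
send_rows(
  moves=[0.4,-0.057,0,0,0,0,1,0.4,-0.057,0,0,0,0,1,0.4,-0.057,0,0,0,0,1,0.4,-0.057,0,0,0,0,1,0.3,-0.043,0,0,0,0,1,0,0,0,0,0,0,1],
)

```text
time: 16.52
ee_pos: [0.5656, 0.0273, 0.096]
tcp_rot: [180.0, 0.0, 171.8]
wrist_force: [0.6, -0.8, 1.0]
opening: 0.0185
grasp_force: 98.7
```

Call:
send_rows(
  moves=[0.03,0,0.4,0,0,0,1,0,0,0.7,0,0,0,1,0,0,0.7,0,0,0,1,-0.8,0,0.6,0,0,0,1,-0.8,0,0,0,0,0,1,-0.8,0,0,0,0,0,1,-0.69,0.8,0,0,0,0.19,1,0,0.9,0,0,0,0,1],
)

```text
time: 17.52
ee_pos: [0.4878, 0.0701, 0.1578]
tcp_rot: [180.0, 0.1, 173.4]
wrist_force: [0.3, -0.1, -3.1]
opening: 0.0182
grasp_force: 98.3
```

Call:
send_rows(
  moves=[0,0.9,0,0,0,0,1,0,0.9,0,0,0,0,1,0,0.9,0,0,0,0,1,0,0.9,0,0,0,0,1,0,0.9,0,0,0,0,1,0,0.9,0,0,0,0,1,0,0.57,0,0,0,0,1,0,0,0,0,0,0,1],
)

```text
time: 18.52
ee_pos: [0.4884, 0.2197, 0.1565]
tcp_rot: [180.0, 0.0, 173.5]
wrist_force: [-0.2, -0.1, -4.2]
opening: 0.0184
grasp_force: 98.1
```

Call:
send_rows(
  moves=[0,0,-0.9,0,0,0,1,0,0,-0.9,0,0,0,1,0,0,-0.9,0,0,0,1,0,0,-0.9,0,0,0,1,0,0,-0.9,0,0,0,1,0,0,-0.4,0,0,0,1,0,0,0,0,0,0,1,0,0,0,0,0,0,1],
)

```text
time: 19.52
ee_pos: [0.489, 0.2192, 0.0346]
tcp_rot: [180.0, 0.1, 173.4]
wrist_force: [0.7, -0.1, -2.9]
opening: 0.0182
grasp_force: 98.3
```

Lower 12 mm gently and check the contact.

Call:
send_rows(
  moves=[0,0,-0.2,0,0,0,1,0,0,-0.15,0,0,0,1,0,0,-0.1,0,0,0,1,0,0,-0.03,0,0,0,1,0,0,0,0,0,0,1,0,0,0,0,0,0,1],
)

```text
time: 20.27
ee_pos: [0.4884, 0.2192, 0.0229]
tcp_rot: [180.0, 0.0, 173.4]
wrist_force: [-5.7, -1.7, 9.2]
opening: 0.0184
grasp_force: 100.2
```

Call:
send_rows(
  moves=[0,0,0,0,0,0,-1,0,0,0,0,0,0,-1,0,0,0,0,0,0,-1,0,0,0,0,0,0,-1,0,0,0,0,0,0,-1,0,0,0,0,0,0,-1,0,0,0,0,0,0,-1,0,0,0.3,0,0,0,-1],
)

```text
time: 21.28
ee_pos: [0.488, 0.2189, 0.0288]
tcp_rot: [-180.0, -0.1, 173.4]
wrist_force: [-0.3, -0.2, 0.7]
opening: 0.0852
grasp_force: 0.0
```

Call:
send_rows(
  moves=[0,0,0.6,0,0,0,-1,0,0,1,0,0,0,-1,0,0,1,0,0,0,-1,0,0,1,0,0,0,-1,0,0,1,0,0,0,-1,0,0,1,0,0,0,-1,0,0,0,0,0,0,-1,0,0,0,0,0,0,-1],
)

```text
time: 22.28
ee_pos: [0.4883, 0.2191, 0.1688]
tcp_rot: [-180.0, -0.0, 173.4]
wrist_force: [0.2, -0.2, 0.9]
opening: 0.0854
grasp_force: 0.0
```

```bash
python3 - <<'E'
from h import *
o=bot.get_obs();print(o["time"],o["ee_pos"],o["wrist_force"])
c=bot.camera("wrist");cv2.imwrite("pics/w6.png",c["color"][:,:,::-1])
for q,z in (("long_file",0),("plate_edge",.08)):
  for r in bot.landmark_of("wrist",q)[:2]: print(q,r["p"],r["pixel"],onplane(c,r["pixel"],z).round(4))
E
```

```text
22.275 [0.48831471 0.21906404 0.16879697] [ 0.15730267 -0.23826576  0.87353277]
long_file 0.93 [323.5, 210.1] [0.4863 0.2201 0.    ]
plate_edge 0.69 [47.9, 313.2] [0.5156 0.0337 0.08  ]
```

View pics/w6.png

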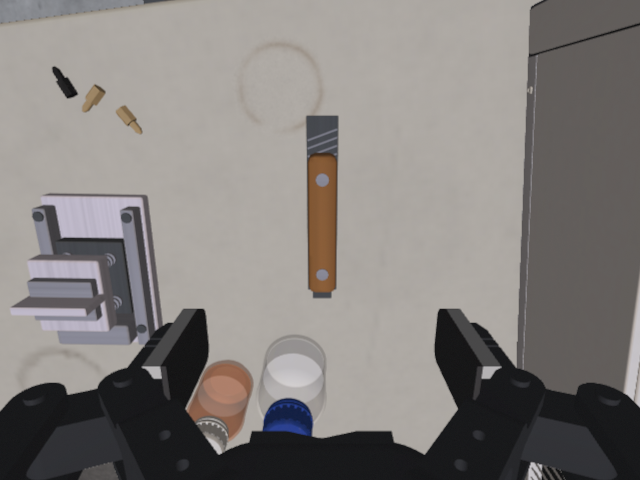

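The file lies flat at (322,205), within 3 mm of its start. The plate is up at (48,310), the carriage is against the stop (about row 330), and the gripper is clear. I hand the job in.

```bash
python3 -c "
from workcell import bot
print(bot.job_done())"
```

```text
the job is handed in; nothing more can be done
None
```

I made two pressed strokes of about 98 mm each with a lifted return between them, laid the long file back within about 3 mm of where it started, and handed the job in at 22 s; no verdict came back.

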